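# Check a walnut strip under the sprung thickness gauge

### The job

Take the dark walnut strip out of the white rack and lay it flat and square across the bed of the green thickness gauge, with the blue tape at its middle right under the gauge's foot, and let go of it. Then lower the gauge's sprung foot by its red knob gently onto the tape, hold it there for a good second so the gauge reads the strip's height, and let the foot come back up slowly all the way instead of letting it snap up. Leave the strip lying in the gauge and everything else on the bench where it is.

Things in the scene. Friction and masses are not known exactly. Their poses are not given: they have to be found in the camera images.
- walnut: dark brown wooden strip, 180 x 40 x 28 mm (its own x, y, z), about 140 g, 30 mm wide band of blue tape over its middle. Origin at the centre of its underside; x along its length. It starts in one of the rack's two bays (either one), underside 20 mm above the bench; only its middle 80 mm is free there. Both ends are alike. The bench between rack and gauge is free around x = 0.51, y = 0 m (room for it along x).
- pine: pale wooden strip of the same size without tape, in the rack's other bay; stays there. Same origin and axes.
- rack: fixed white rack 180 x 196 x 52 mm; origin at the centre of its underside. Two bays along its x at y = -55 and +55 mm, floor 20 mm up, 46 mm wide. Rails at x 40 to 90 mm either side have cheeks 52 mm high beside the strips' ends: no finger fits there. Between the rails it is open down to the bench, but for a 12 mm high tie at y = -12 to 12 mm. It is left or right, the gauge opposite.
- gauge: fixed gauge; origin on the bench below the foot's axis, front to -x. Steel bed x -35 to 85, y -45 to 45 mm, 20 mm high; green column at x 58 to 88 mm; green arm 36 mm wide (x -19 to 89 mm), 90 to 118 mm above the bench. The strip lies along the gauge's y. A gripper holding its middle does not fit beside the arm: set the strip on the bench first, retake it near an end, 68 mm from its middle.
- bed_centre (a point): point on the top of the bed (20 mm above the bench) right below the foot; axes as the gauge's.
- foot (a joint): the gauge's reading: how far the foot is pushed down, m: 0 fully up (its spring holds it there), 0.030 when its pad just meets the strip lying on the bed, 0.058 on the bare bed. Pushing it takes about 3 N at the top and 4.5 N at 0.030, then 1.5 N more per mm while the soft pad gives (4 mm), then steeply more. Left alone it snaps up.
- knob_top (a point): centre of the flat top of the red knob (disc 32 mm across, 12 mm thick, on a 10 mm stem above the arm); 190 mm above the bench with the foot up, moves with it. Press it with closed fingers or pinch it. A few newtons beyond the spring are enough: the pad must never press the strip with over 25 N, nor the foot rise faster than 0.15 m/s.
- foot_pad: black rubber pad at the lower end of the foot, 18 mm in diameter, 8 mm thick; origin at the centre of its underside, 78 mm above the bench with the foot up. It is soft: gives up to 4 mm into the foot, 1.5 N per mm.
- steel_block: loose steel block 30 x 90 x 60 mm, bystander; origin under its centre
- glue: loose glue bottle, 60 mm in diameter, 170 mm high, bystander; origin under its centre
- screws: loose jar, 64 mm in diameter, 75 mm high, bystander; origin under its centre
- square: loose try square, wooden stock 100 x 20 x 18 mm with a 140 mm steel blade, bystander; origin under the stock's centre
- offcut: loose wooden offcut 110 x 45 x 45 mm, bystander; origin under its centre
- screwdriver: loose screwdriver, bystander
Not all that is in view belongs to the job. Leave any orange or purple look-alike of the walnut alone.

How it is judged:
On the way, in this order (a step that is already met when the one before it is completed fails the run):
1. the walnut strip lies flat and square across the gauge's bed, its middle within 15 mm of the foot's axis, let go, foot still up (horizontal distance between walnut and bed_centre below 0.015 m and z of walnut in the frame of bed_centre between -0.003 and 0.003 m and angle between walnut's own z axis and vertical below 0.06 rad and angle between the x axis of walnut and the y axis of gauge, either way round below 0.2 rad and contact force between walnut and the fingers below 0.1 N and value of joint foot below 0.004 m), for 0.2 s.
2. the foot is lowered onto the strip's tape and rests on it with at least 1 N for 0.7 s (horizontal distance between walnut and bed_centre below 0.015 m and z of walnut in the frame of bed_centre between -0.003 and 0.003 m and angle between walnut's own z axis and vertical below 0.06 rad and angle between the x axis of walnut and the y axis of gauge, either way round below 0.2 rad and contact force between walnut and the fingers below 0.1 N and value of joint foot between 0.027 and 0.036 m and contact force between foot_pad and walnut above 1 N), for 0.7 s.
At the end, for the whole second after the job is handed in: The walnut strip lies at rest, flat (within 3 mm of the bed's height, 0.06 rad) and square (within 0.2 rad) across the gauge's bed, its middle within 15 mm of the foot's axis, and the foot is fully up again (within 3 mm) (horizontal distance between walnut and bed_centre below 0.015 m and z of walnut in the frame of bed_centre between -0.003 and 0.003 m and angle between walnut's own z axis and vertical below 0.06 rad and angle between the x axis of walnut and the y axis of gauge, either way round below 0.2 rad and contact force between walnut and the fingers below 0.1 N and value of joint foot below 0.003 m and linear speed of walnut below 0.01 m/s); the robot touches nothing.
It fails at once if the foot snaps up (rises faster than 0.15 m/s while pushed down by over 5 mm) (velocity of joint foot below -0.15 m/s and value of joint foot above 0.005 m).
It fails at once if the foot is pressed on the strip with more than 25 N (contact force between foot_pad and walnut above 25 N).
It fails at once if a bystander is moved by more than 30 mm (distance of any of pine, steel_block, glue, screws, square, offcut, screwdriver from where it was at the start of the episode above 0.03 m).
It also fails if it takes over 72 s, if anything falls off the work surface, if the arm or the gripper's body presses on something with over 40 N, if the wrist force passes 120 N, or if a joint passes its speed limit or range.

### The arm

A 6-joint arm with a two-finger parallel gripper is mounted at the origin on the work surface. World frame = base frame: x ahead of the robot, y to its left, z up, the work surface at z = 0. Lengths are in m, angles in rad, forces in N, time in s.
With the tool pointing down it reaches from about 0.325 to 0.9 m from the base axis. Payload 6.1 kg.
Tool frame: the origin (TCP) lies midway between the tips of the shut fingers; the grasp point (between the pads) lies 19 mm behind it; z points along the fingers, y is the line along which they close (so a half turn about z gives the same grasp; the last joint's range is limited). The gripper opens to 87 mm and grips with 3 to 60 N. Pads are 19 mm wide; open, the fingers measure 117 mm over their backs; the gripper's body (75 mm by 190 mm) begins 51 mm behind the grasp point.
Start: joints at [1.05, 0.22, 1.526, -0, 1.395, -0.126], TCP at [0.24, 0.577, 0.223] pointing down, gripper open.
Joint ranges: [-2.98, 2.98], [-0.91, 2.08], [0.09, 2.57], [-1.24, 4.39], [0.2, 2.65], [-2.68, 2.68]. Speed limits (rad/s): [2.57, 2.57, 3.01, 3.14, 3.14, 3.14].

### API

Orientations are given as a rotation vector (axis times angle).
In Python, from plant import robot, solver, eyes gives the robot as it stands. The module is installed in compiled form; this text tells all that it offers. Calls block until the motion is done:
- robot.reach(position, orientation): joint-space move of the TCP to a pose.
- robot.move_linear(position, ori=None, speed=0.15, force_limit=None): straight line of the TCP; ori=None keeps the orientation; speed is the mean speed in m/s. With force_limit (N) it stops when the force on the tool has changed by that much, and returns True; else False.
- robot.goto_joints(angles): joint-space move.
- robot.move_gripper(opening, force=None): finger opening in m; force is the grip in N (None keeps the last); returns when the fingers have stopped.
- robot.dwell(seconds).
- solver.ik(position, orientation): joint angles nearest the present ones, or None.
- robot.read_state(): the state.
- eyes.grab_frame(name): name is "scene" or "top" or "wrist"; returns the picture (384x512x3 uint8, red, green, blue); there is no depth.
- eyes.camera_model(name): a dict with "intrinsics" (3x3 intrinsics, pixels), "eye" and "orientation" of the camera in the world. Camera axes: x right, y up, looking along -z (the intrinsics and any distortion apply to the point x, -y, -z); pixel columns grow to the right and rows downward; lengths in m; the calibration is good to about 2 mm. A picture is of the moment at which its call begins: read the wrist's pose just before it. camera_model takes no time and is no camera call; for the wrist camera it gives the pose at the moment of the call.
A pose or a line that the arm cannot do raises robot.MotionError and nothing moves.
- robot.finish_job(): hands the job in; it is judged then, once.
The state is a dict: "time": time; "qpos": joint angles; "dq": joint speeds; "effort": joint torques, N m; "position": TCP position; "tool_rot": TCP orientation; "ft_force": force on the tool from outside, world axes, zero at the start; "ft_torque": the same for the moment, N m; "opening": finger opening in m; "finger_force": force on a finger pad.
Only numpy, scipy, OpenCV 4.12 (cv2) and the standard library are available. Lean on these libraries where they do the work, as an engineer would, in place of code of your own. Each camera call takes 0.05 s, during which the arm holds its last target. There are 200 camera calls.

## Working session

There is one attempt and no reset: what is moved stays moved. The work goes in short steps, each a Python script; the robot and the scene stay as the last script left them, time stands still between calls to the robot, and variables do not carry over. Pictures are saved under pics/ and viewed, at most 10 in all, crops included, and the job is handed in when it is done.

```bash
mkdir -p pics; python3 - <<'E'
from plant import robot, solver, eyes
import cv2,numpy as np
a=eyes.grab_frame("scene");b=eyes.grab_frame("top")
cv2.imwrite("pics/s.png",a[:,:,::-1]);cv2.imwrite("pics/t.png",b[:,:,::-1])
for n in("scene","top","wrist"):
  m=eyes.camera_model(n);print(n,{k:np.round(v,4).tolist() if not isinstance(v,str) else v for k,v in m.items()})
s=robot.read_state();print(s["time"],s["position"],s["tool_rot"],s["opening"])
E
```

```text
scene {'intrinsics': [[481.4614, 0.0, 256.5948], [0.0, 481.4614, 193.6482], [0.0, 0.0, 1.0]], 'eye': [1.6405, 0.1979, 1.1689], 'orientation': [0.6172, 0.7374, 1.6187]}
top {'intrinsics': [[417.4214, 0.0, 256.3752], [0.0, 417.4214, 183.1116], [0.0, 0.0, 1.0]], 'eye': [0.3363, -0.0298, 1.3777], 'orientation': [0.0925, -0.0943, -1.5547]}
wrist {'intrinsics': [[333.4963, 0.0, 254.6937], [0.0, 333.4963, 188.3102], [0.0, 0.0, 1.0]], 'eye': [0.1716, 0.605, 0.3829], 'orientation': [-0.2417, -0.1585, 1.169]}
0.1 [0.24008587 0.57643411 0.22153188] [-6.15923161e-01 -3.08004298e+00  2.64347557e-03] 0.08746107736811248
```

View pics/s.png

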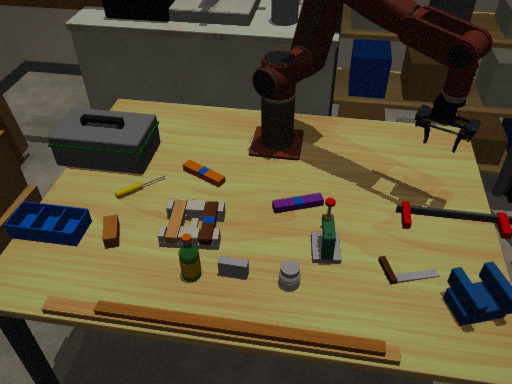

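View pics/t.png

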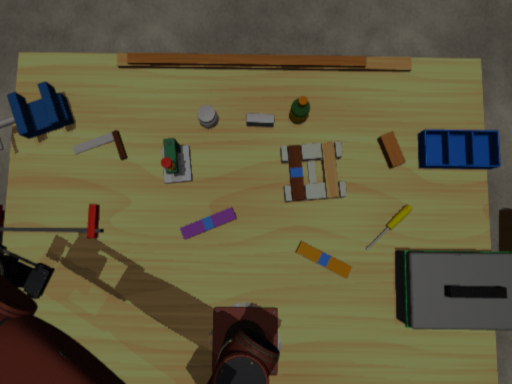

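The scene view shows the rack at about (192,223) with the walnut in its right-hand bay and its tape at (210,220). The gauge's red knob is at (331,202). In the top view the walnut's tape is at (297,172) and the knob at (167,162); up is +x and left is +y. The purple and orange strips are decoys.

```bash
cat > h.py <<'E'
from plant import robot, solver, eyes
import cv2,numpy as np
from scipy.spatial.transform import Rotation as Ro
def ray(m,p):
    d=np.linalg.inv(m["intrinsics"])@[p[0],p[1],1.]
    d=Ro.from_rotvec(m["orientation"]).apply([d[0],-d[1],-d[2]])
    return np.array(m["eye"]),d/np.linalg.norm(d)
def plane(m,p,z):
    o,d=ray(m,p);return o+d*(z-o[2])/d[2]
def tri(l):
    A=0;b=0;R=[ray(m,p) for m,p in l]
    for o,d in R:
        P=np.eye(3)-np.outer(d,d);A=A+P;b=b+P@o
    x=np.linalg.solve(A,b)
    return x,[round(float(np.linalg.norm((np.eye(3)-np.outer(d,d))@(x-o))),4) for o,d in R]
def proj(m,X):
    c=Ro.from_rotvec(m["orientation"]).inv().apply(np.array(X)-m["eye"])
    q=np.array(m["intrinsics"])@[c[0],-c[1],-c[2]];return q[:2]/q[2]
def down(a):  # a: angle of closing line
    c,s=np.cos(a),np.sin(a)
    return Ro.from_matrix(np.array([[-s,c,0],[c,s,0],[0,0,-1.]]).T).as_rotvec()
def hsv(im):return cv2.cvtColor(im,cv2.COLOR_RGB2HSV)
def mask(im,col):
    h=hsv(im);H,S,V=h[...,0],h[...,1].astype(int),h[...,2]
    m={"blue":(H>100)&(H<125)&(S>150)&(V>40),"red":((H<6)|(H>174))&(S>180)&(V>90),
       "green":(H>45)&(H<90)&(S>80)&(V>20)}[col]
    return m.astype(np.uint8)
def blobs(im,col,near=None,r=40,amin=8):
    n,l,st,c=cv2.connectedComponentsWithStats(mask(im,col))
    o=[(c[i],st[i,4],l==i) for i in range(1,n) if st[i,4]>=amin and (near is None or np.hypot(*(c[i]-near))<r)]
    return sorted(o,key=lambda t:-t[1])
def shot(name,fn=None):
    m=eyes.camera_model(name);im=eyes.grab_frame(name)
    if fn:cv2.imwrite("pics/"+fn,im[:,:,::-1])
    return m,im
def st():
    s=robot.read_state();return np.round(s["time"],2),np.round(s["position"],4),np.round(s["opening"],4),np.round(s["ft_force"],2),np.round(s["finger_force"],2)
E
python3 - <<'E'
from h import *
ms,mt=eyes.camera_model("scene"),eyes.camera_model("top")
s=cv2.imread("pics/s.png")[:,:,::-1].copy();t=cv2.imread("pics/t.png")[:,:,::-1].copy()
for col,a,b in(("red",(331,202),(167,162)),("blue",(210,220),(297,172))):
    A=blobs(s,col,a,12);B=blobs(t,col,b,12)
    print(col,[(x[0],x[1]) for x in A],[(x[0],x[1]) for x in B])
    if A and B: print(tri([(ms,A[0][0]),(mt,B[0][0])]))
# wrist cam in tool frame
r=robot.read_state();R=Ro.from_rotvec(r["tool_rot"]);m=eyes.camera_model("wrist")
print(R.inv().apply(m["eye"]-r["position"]),(R.inv()*Ro.from_rotvec(m["orientation"])).as_matrix().round(3))
E
```

```text
red [(array([329.95833333, 200.9375    ]), np.int32(48))] [(array([165.77027027, 162.17567568]), np.int32(74))]
(array([0.53571595, 0.23228322, 0.18892664]), [0.0003, 0.0003])
blue [(array([208.73417722, 218.74683544]), np.int32(79))] [(array([295.64948454, 171.77319588]), np.int32(97))]
(array([ 0.53365264, -0.15574331,  0.05058837]), [0.0001, 0.0001])
[ 0.07423392 -0.00027546 -0.16138163] [[ 0.     0.963  0.27 ]
 [ 1.    -0.     0.   ]
 [ 0.     0.27  -0.963]]
```

Both residuals are under 0.3 mm and the heights fit: knob 0.189 (text 0.190) and tape 0.051 (text 0.048). Next I'll look from near with the wrist camera.

```bash
python3 - <<'E'
from h import *
import pickle
D={}
o=down(np.pi/2)
for k,p in(("g1",(0.46,0.23,0.27)),("g2",(0.46,0.30,0.27)),("r1",(0.53,-0.12,0.24)),("r2",(0.53,-0.19,0.24))):
    try: robot.reach(p,o)
    except robot.MotionError as e: print(k,e);continue
    D[k]=shot("wrist","%s.png"%k); print(k,st()[:2])
pickle.dump(D,open("D.pkl","wb"))
cv2.imwrite("pics/c1.png",np.hstack([cv2.resize(D[k][1][:,:,::-1],(400,300)) for k in("g1","g2")]) )
cv2.imwrite("pics/c1.png",np.vstack([np.hstack([cv2.resize(D[k][1][:,:,::-1],(400,300)) for k in q]) for q in(("g1","g2"),("r1","r2"))]))
E
```

```text
g1 (np.float64(1.68), array([0.4597, 0.2308, 0.2698]))
g2 (np.float64(2.11), array([0.4594, 0.3007, 0.2695]))
r1 (np.float64(3.73), array([ 0.5302, -0.119 ,  0.2402]))
r2 (np.float64(4.17), array([ 0.5302, -0.1894,  0.2399]))
```

View pics/c1.png

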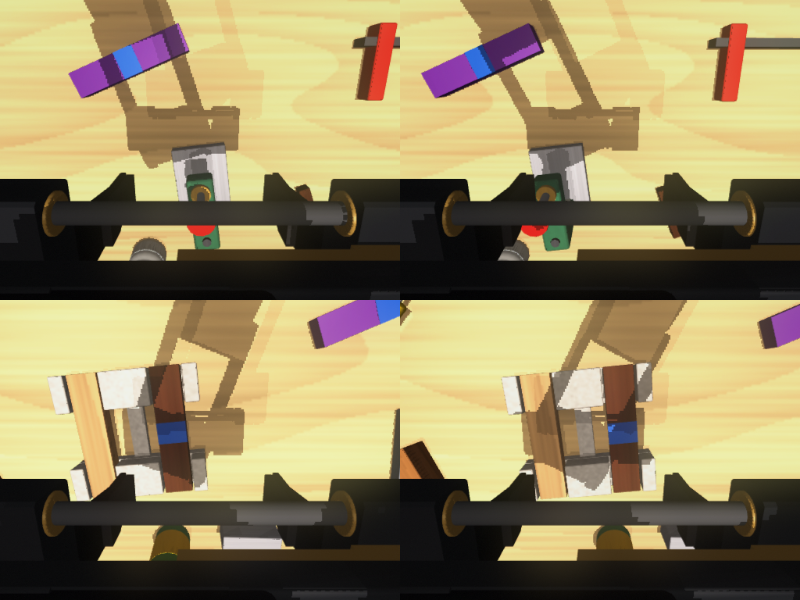

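The wrist views have up = -x (towards the base) and right = +y. The rack is fully visible, with the walnut at about (170,430) in r1 and (622,430) in r2. The gauge is half hidden by the fingers, so I'll look at it again from further out. Now I'll measure the walnut.

```bash
cat >> h.py <<'E'
def brown(im):
    h=hsv(im).astype(int);H,S,V=h[...,0],h[...,1],h[...,2]
    return (((H<14)|(H>172))&(S>100)&(V>20)&(V<125)).astype(np.uint8)
def edge(m,msk,side,rows,z):
    P=[]
    for r in rows:
        c=np.flatnonzero(msk[r])
        if len(c)>5: P.append(plane(m,(c[0]-.5+.0 if side=="L" else c[-1]+.5,r),z)[:2])
    P=np.array(P,np.float32)
    vx,vy,x0,y0=cv2.fitLine(P,cv2.DIST_HUBER,0,.001,.001).ravel()
    if vx<0:vx,vy=-vx,-vy
    return np.array([x0,y0]),np.arctan2(vy,vx)
E
python3 - <<'E'
from h import *
import pickle
D=pickle.load(open("D.pkl","rb"))
T=[];E={}
for k in("r1","r2"):
    m,im=D[k]
    p=proj(m,(0.534,-0.156,0.048)); B=blobs(im,"blue",p,30); print(k,p,[(b[0],b[1]) for b in B]); T.append((m,B[0][0]))
    w=brown(im)|mask(im,"blue"); 
    n,l,s,c=cv2.connectedComponentsWithStats(cv2.morphologyEx(w,cv2.MORPH_CLOSE,np.ones((3,3))))
    i=l[int(B[0][0][1]),int(B[0][0][0])]; print(s[i])
    t,h=s[i][1],s[i][3]
    E[k]=(m,(l==i).astype(np.uint8),range(t+8,t+h-8))
print("tape",tri(T))
for k in E:
    for sd in "LR": print(k,sd,edge(*E[k][:2],sd,E[k][2],0.048))
E
```

```text
r1 [220.85849296 169.78329474] [(array([219.56065574, 169.56393443]), np.int32(915))]
[ 190   82   56  162 5480]
r2 [286.29488694 169.95449941] [(array([278.75620767, 173.66139955]), np.int32(443))]
[ 260   82   47  162 4311]
tape (array([ 0.54388173, -0.16136928,  0.01295405]), [0.0023, 0.0023])
r1 L (array([ 0.5262846 , -0.17771447], dtype=float32), np.float32(0.096144415))
r1 R (array([ 0.527559  , -0.13775688], dtype=float32), np.float32(0.08595595))
r2 L (array([ 0.5292232 , -0.17780851], dtype=float32), np.float32(0.098591425))
r2 R (array([ 0.5126577 , -0.14022936], dtype=float32), np.float32(0.0848018))
```

The walnut's middle is about (0.534, -0.157) with a yaw of 0.092. The edges are 40 mm apart at z = 0.048, which confirms its height. I'll pick it and set it on the bench.

```bash
python3 - <<'E'
from h import *
a=np.pi/2+.092
x,y=.534,-.157
robot.reach((x,y,.12),down(a)); robot.move_gripper(.066)
hit=robot.move_linear((x,y,.025),speed=.1,force_limit=8);print("hit",hit,st())
robot.move_gripper(0.0,force=40);print(st())
robot.move_linear((x,y,.12),speed=.12);print(st())
robot.reach((.51,0,.10),down(np.pi/2))
robot.move_linear((.51,0,.020),speed=.12)
print(robot.move_linear((.51,0,.003),speed=.02,force_limit=3),st())
robot.move_gripper(.066);robot.move_linear((.51,0,.12),speed=.2)
for e in(.442,.578):
  for aa in(np.pi/2,-np.pi/2):print(e,aa,np.round(solver.ik((e,0,.01),down(aa)),2))
for yy in(.164,.30):
  for aa in(0,np.pi): print(yy,aa,solver.ik((.53,yy,.03),down(aa)))
E
```

```text
hit False (np.float64(6.52), array([ 0.5347, -0.1573,  0.0258]), np.float64(0.0656), array([ 0.18, -0.62, -0.39]), np.float64(0.0))
(np.float64(7.11), array([ 0.5341, -0.1571,  0.0252]), np.float64(0.0396), array([-0.42, -0.03,  1.45]), np.float64(40.0))
(np.float64(8.05), array([ 0.5333, -0.1567,  0.119 ]), np.float64(0.0399), array([-0.88, -0.04, -1.87]), np.float64(40.0))
True (np.float64(10.25), array([5.097e-01, 1.000e-04, 5.200e-03]), np.float64(0.0393), array([-0.02,  1.35,  3.54]), np.float64(40.0))
0.442 1.5707963267948966 [-0.18  0.07  2.15 -0.    0.93 -1.75]
0.442 -1.5707963267948966 [-0.18  0.07  2.15 -0.    0.93  1.39]
0.578 1.5707963267948966 [-0.14  0.36  1.8  -0.    0.99 -1.71]
0.578 -1.5707963267948966 [-0.14  0.36  1.8  -0.    0.99  1.43]
0.164 0 [ 1.57936611e-01  2.76333146e-01  1.85239244e+00 -4.44089210e-16
  1.01286707e+00  1.57936611e-01]
0.164 3.141592653589793 None
0.3 0 [ 3.85651084e-01  3.88463546e-01  1.70624584e+00 -4.44089210e-16
  1.04688327e+00  3.85651084e-01]
0.3 3.141592653589793 None
```

```bash
python3 - <<'E'
from h import *
import pickle
D={}
o=down(np.pi/2)
for k,p in(("w1",(0.56,0.0,0.25)),("g3",(0.62,0.20,0.28)),("g4",(0.62,0.28,0.28))):
    robot.reach(p,o);robot.dwell(.2)
    D[k]=shot("wrist","%s.png"%k); print(k,st()[:2])
pickle.dump(D,open("D2.pkl","wb"))
c=[cv2.resize(D[k][1][:,:,::-1],(400,300)) for k in("w1","g3","g4")]
cv2.imwrite("pics/c2.png",np.vstack([np.hstack([c[0],c[0]*0]),np.hstack(c[1:])]))
m,im=D["w1"];B=blobs(im,"blue",proj(m,(.51,0,.028)),40)
print([(b[0],b[1],plane(m,b[0],.028)) for b in B])
w=cv2.morphologyEx(brown(im)|mask(im,"blue"),cv2.MORPH_CLOSE,np.ones((3,3)))
n,l,s,_=cv2.connectedComponentsWithStats(w);i=l[int(B[0][0][1]),int(B[0][0][0])];print(s[i])
t,h=s[i][1],s[i][3]
for sd in"LR":print(edge(m,(l==i),sd,range(t+8,t+h-8),.028))
for k in("g3","g4"):
    m,im=D[k];B=blobs(im,"red",proj(m,(.536,.232,.19)),40);print(k,[(b[0],b[1],plane(m,b[0],.188)) for b in B])
E
```

```text
w1 (np.float64(12.6), array([5.588e-01, 1.000e-04, 2.479e-01]))
g3 (np.float64(13.7), array([0.6201, 0.1984, 0.28  ]))
g4 (np.float64(14.37), array([0.6203, 0.2787, 0.2802]))
[(array([249.87538941, 119.16978193]), np.int32(642), array([ 0.50938904, -0.00529038,  0.028     ]))]
[ 236   33   38  163 4214]
(array([ 0.5246367 , -0.01155453], dtype=float32), np.float32(-0.15623216))
(array([0.50052994, 0.01836633], dtype=float32), np.float32(-0.0008099818))
g3 [(array([306.11764706,  85.08760951]), np.int32(799), array([0.53881002, 0.23545034, 0.188     ]))]
g4 [(array([190.46863989,  81.33826638]), np.int32(1419), array([0.53637978, 0.23211038, 0.188     ]))]
```

View pics/c2.png

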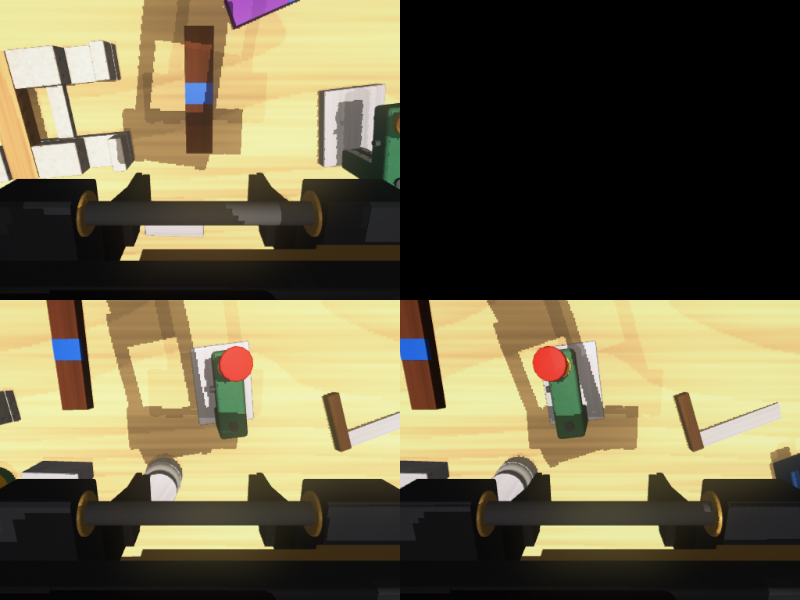

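w1 shows the walnut lying straight on the bench with its tape at (197,93). In g3/g4 the knob shows at (236,363)/(548,363), with the gauge turned slightly. Now the gauge's exact axis and yaw.

```bash
python3 - <<'E'
from h import *
import pickle
D=pickle.load(open("D2.pkl","rb"))
L=[]
for k in("g3","g4"):
    m,im=D[k];h=hsv(im).astype(int);H,S,V=h[...,0],h[...,1],h[...,2]
    p=proj(m,(.537,.233,.188))
    r=(((H<8)|(H>172))&(S>150)&(V>40)).astype(np.uint8)
    n,l,s,c=cv2.connectedComponentsWithStats(r);i=min(range(1,n),key=lambda i:np.hypot(*(c[i]-p))+(s[i][4]<200)*999)
    cn=max(cv2.findContours((l==i).astype(np.uint8),0,2)[0],key=len)
    (cc,rad)=cv2.minEnclosingCircle(cn);print(k,s[i],c[i],cc,rad, "exp rad",333.5*.016/np.linalg.norm(np.array(m["eye"])-(.537,.233,.19)));L.append((m,cc));print(plane(m,cc,.19))
    # bed front edge: first whitish px per column
    w=((S<70)&(V>110)).astype(np.uint8)
    f=proj(m,(.50,.233,.02)); n,l,s,c=cv2.connectedComponentsWithStats(w)
    y0,x0=int(f[1]),int(f[0]);sub=l[y0-40:y0+70,x0-60:x0+60];i=np.bincount(sub[sub>0]).argmax();print("bed",s[i],f)
    P=[]
    for cx in range(s[i][0]+10,s[i][0]+s[i][2]-10):
        rr=np.flatnonzero(l[:,cx]==i)
        if len(rr):P.append(plane(m,(cx,rr[0]-.5),.02)[:2])
    v=cv2.fitLine(np.array(P,np.float32),cv2.DIST_HUBER,0,1e-3,1e-3).ravel();print("front yaw",np.arctan2(-v[0]*np.sign(v[1]),abs(v[1])),v[2:])
    for tag,side in (("bed","R" if k=="g4" else "L"),):
        print(side,edge(m,(l==i),side,range(s[i][1]+12,s[i][1]+s[i][3]-14),.02))
    g=mask(im,"green");n,l,s,c=cv2.connectedComponentsWithStats(g);a=proj(m,(.59,.233,.118))
    i=max((i for i in range(1,n) if np.hypot(*(c[i]-a))<60),key=lambda i:s[i][4]);print("arm",s[i])
    for sd in "LR":print(sd,edge(m,(l==i),sd,range(int(a[1]),s[i][1]+s[i][3]-14),.118))
print(tri(L))
E
```

```text
g3 [ 281   59   43   45 1510] [301.75562914  81.50993377] (301.5, 81.5) 22.770694732666016 exp rad 21.019152346633224
[0.53639588 0.2317432  0.19      ]
bed [ 243   52   76  108 2657] [284.26607204  54.77574943]
front yaw 0.11621829 [0.50207436 0.22856687]
L (array([0.5692078 , 0.19139741], dtype=float32), np.float32(0.12072188))
arm [ 276  103   39   72 1848]
L (array([0.5994455 , 0.22601785], dtype=float32), np.float32(-0.001656072))
R (array([0.5989227 , 0.25441265], dtype=float32), np.float32(-0.168806))
g4 [ 170   59   44   45 1538] [191.56957087  81.20611183] (191.8272705078125, 80.99090576171875) 22.917203903198242 exp rad 20.864359612150317
[0.53621859 0.23346694 0.19      ]
bed [ 196   52   65  102 2371] [216.05273446  54.58009862]
front yaw 0.12825653 [0.500152   0.24719773]
R (array([0.5444241 , 0.27846587], dtype=float32), np.float32(0.11885744))
arm [ 191   63   45  114 2565]
L (array([0.5995935 , 0.22382683], dtype=float32), np.float32(0.111780055))
R (array([0.5989359 , 0.25703862], dtype=float32), np.float32(0.14864731))
(array([0.53609896, 0.23247727, 0.18450062]), [0.0001, 0.0001])
```

Gauge axis is (0.536, 0.2325), yaw 0.12. The bed edges come out at local ±45 mm and -34 mm, matching the text. I'll retake the strip near its end and hold it in front of the gauge first, to check it.

```bash
python3 - <<'E'
from h import *
th=.12;ax=np.array([.536,.2325]);gx=np.array([np.cos(th),np.sin(th)]);gy=np.array([-gx[1],gx[0]])
x=.4415
robot.reach((x,0,.12),down(np.pi/2));robot.move_gripper(.066)
print(robot.move_linear((x,0,.005),speed=.1,force_limit=8))
robot.move_gripper(0,force=50);print(st())
robot.move_linear((x,0,.12),speed=.1);robot.dwell(.3)
p=ax+.068*gy-.10*gx
robot.reach((*p,.12),down(th))
robot.move_linear((*p,.045),speed=.1);robot.dwell(.3);print(st())
ms,s=shot("scene","s2.png");mt,t=shot("top","t2.png")
c=ax-.10*gx;ps=proj(ms,(*c,.07));pt=proj(mt,(*c,.07));print(ps,pt)
A=blobs(s,"blue",ps,25);B=blobs(t,"blue",pt,25);print([(b[0],b[1]) for b in A],[(b[0],b[1],plane(mt,b[0],.068)) for b in B])
if A and B:print(tri([(ms,A[0][0]),(mt,B[0][0])]),"want",c,.068)
crop=lambda i,q:cv2.resize(i[int(q[1])-60:int(q[1])+60,int(q[0])-65:int(q[0])+65,::-1],(390,360))
cv2.imwrite("pics/c3.png",np.hstack([crop(s,ps),crop(t,pt)]))
E
```

```text
False
(np.float64(17.84), array([ 0.4416, -0.    ,  0.0051]), np.float64(0.0399), array([-0.52, -0.17,  1.41]), np.float64(50.0))
(np.float64(22.44), array([0.429 , 0.2883, 0.0456]), np.float64(0.0398), array([ 0.5 ,  0.01, -2.18]), np.float64(50.0))
[324.51908289 207.35905051] [176.25665935 199.75134673]
[(array([323.43478261, 208.05797101]), np.int32(69))] [(array([176.66363636, 200.38181818]), np.int32(110), array([0.43490523, 0.21956003, 0.068     ]))]
(array([0.43528449, 0.21862632, 0.06542443]), [0.0014, 0.0014]) want [0.43671914 0.22052878] 0.068
```

View pics/c3.png

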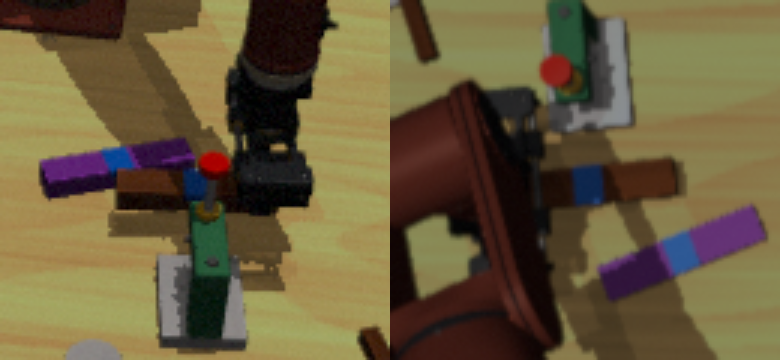

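The strip hangs level and square in front of the gauge, and its tape is within 2 mm of the plan. I'll slide it in, lower it and release.

```bash
python3 - <<'E'
from h import *
th=.12;ax=np.array([.537,.2335]);gx=np.array([np.cos(th),np.sin(th)]);gy=np.array([-gx[1],gx[0]])
p=ax+.068*gy
print(robot.move_linear((*p,.045),speed=.08,force_limit=8),st())
print(robot.move_linear((*p,.029),speed=.05,force_limit=5),st())
print(robot.move_linear((*p,.022),speed=.015,force_limit=2.5),st())
robot.move_gripper(.066);robot.dwell(.3);print(st())
robot.move_linear((*p,.09),speed=.1)
robot.move_linear((*(p+.03*gy),.27),speed=.2)
# look from behind: wrist further out
robot.reach((.62,.28,.28),down(np.pi/2));robot.dwell(.2)
m,im=shot("wrist","g5.png");ms,s=shot("scene","s3.png");print(st())
for mm,i,n in((m,im,"w"),(ms,s,"s")):
    q=proj(mm,(*ax,.048));print(n,q,[(b[0],b[1],plane(mm,b[0],.048)) for b in blobs(i,"blue",q,40)])
q=proj(ms,(*ax,.048)).astype(int)
cv2.imwrite("pics/c4.png",np.hstack([cv2.resize(im[0:260,60:320,::-1],(390,390)),cv2.resize(s[q[1]-65:q[1]+65,q[0]-65:q[0]+65,::-1],(390,390))]))
E
```

```text
False (np.float64(23.96), array([0.5283, 0.301 , 0.0449]), np.float64(0.0394), array([-0.69, -0.12, -2.01]), np.float64(50.0))
False (np.float64(24.42), array([0.5283, 0.3008, 0.0283]), np.float64(0.0394), array([ 0.31,  0.89, -1.19]), np.float64(50.0))
True (np.float64(24.79), array([0.5294, 0.3012, 0.0251]), np.float64(0.0394), array([-0.38, -0.37,  5.04]), np.float64(50.0))
(np.float64(25.85), array([0.5281, 0.3008, 0.0237]), np.float64(0.0664), array([ 0.16, -0.51,  0.64]), np.float64(0.0))
(np.float64(29.43), array([0.6199, 0.2802, 0.2801]), np.float64(0.0664), array([ 0.22, -0.22, -0.11]), np.float64(0.0))
w [213.49681628  87.21793808] []
s [326.02815525 233.69758273] []
```

View pics/c4.png

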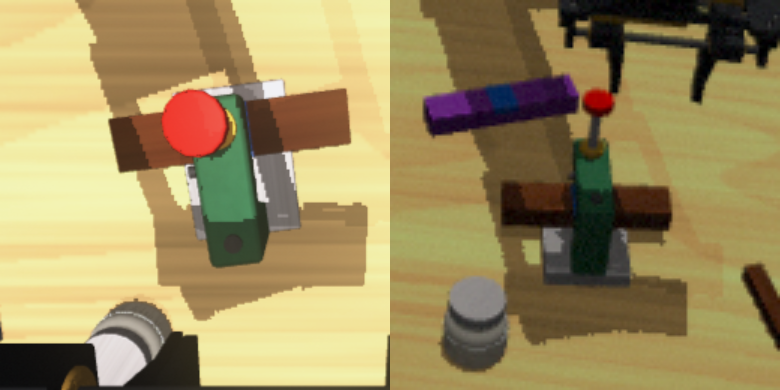

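The strip lies across the bed under the foot, and the left half of the view shows both ends. I'll check its centre from those ends, then press.

```bash
python3 - <<'E'
from h import *
m=eyes.camera_model("wrist")
P=[plane(m,(u/1.5+60,v/1.5),.048)[:2] for u,v in((109,122),(118,173),(346,90),(351,143))]
l=(P[0]+P[1])/2;r=(P[2]+P[3])/2
d=r-l;print("centre",(l+r)/2,"len",np.hypot(*d),"yaw",np.arctan2(-d[0],d[1]))
ax=(.536,.2325);o=down(np.pi/2)
robot.move_gripper(0,force=10)
robot.reach((*ax,.215),o);robot.dwell(.3)
print(robot.move_linear((*ax,.180),speed=.015,force_limit=2),st())
z=robot.read_state()["position"][2]
robot.dwell(.3);print(st())
E
```

```text
centre [0.53830748 0.23331116] len 0.179198297482906 yaw 0.12556402678174738
True (np.float64(33.08), array([0.536 , 0.2325, 0.1893]), np.float64(0.0005), array([1.3 , 0.73, 1.71]), np.float64(1.29))
(np.float64(33.38), array([0.5359, 0.2325, 0.1893]), np.float64(0.0005), array([1.94, 1.4 , 3.58]), np.float64(1.49))
```

```bash
python3 - <<'E'
from h import *
ax=(.536,.2325)
print(robot.move_linear((*ax,.163),speed=.02,force_limit=8),st())
for z in(.1595,.1575):
    print(robot.move_linear((*ax,z),speed=.01,force_limit=6));robot.dwell(.3);print(st())
E
```

```text
False (np.float64(34.83), array([0.5358, 0.2325, 0.163 ]), np.float64(0.0004), array([0.41, 0.04, 3.27]), np.float64(1.95))
False
(np.float64(35.62), array([0.5358, 0.2325, 0.1596]), np.float64(0.0007), array([-0.48, -0.42,  6.6 ]), np.float64(3.18))
False
(np.float64(36.28), array([0.5359, 0.2325, 0.1581]), np.float64(0.0004), array([-1.92, -1.72,  8.74]), np.float64(4.37))
```

The reading is about 0.032 and the force about 8.7 N (around 4 N on the pad). I'll hold, then let it up slowly.

```bash
python3 - <<'E'
from h import *
ax=(.536,.2325)
robot.dwell(1.4);print(st())
robot.move_linear((*ax,.196),speed=.02);print(st())
robot.move_linear((*ax,.27),speed=.1)
robot.reach((.62,.28,.28),down(np.pi/2));robot.dwell(.3)
m,im=shot("wrist","g6.png");ms,s=shot("scene","s4.png");print(st())
q=proj(ms,(*ax,.048)).astype(int)
cv2.imwrite("pics/c5.png",np.hstack([cv2.resize(im[0:260,60:320,::-1],(390,390)),cv2.resize(s[q[1]-65:q[1]+65,q[0]-65:q[0]+65,::-1],(390,390))]))
A=blobs(s,"red",proj(ms,(*ax,.19)),20);print([(b[0],b[1]) for b in A],"before (329.96,200.94)")
E
```

```text
(np.float64(37.67), array([0.5358, 0.2325, 0.1581]), np.float64(0.0002), array([-1.82, -0.03,  9.77]), np.float64(4.37))
(np.float64(39.75), array([0.5359, 0.2325, 0.1959]), np.float64(0.0004), array([ 0.34, -0.38,  0.51]), np.float64(0.0))
(np.float64(41.52), array([0.6197, 0.2798, 0.2805]), np.float64(0.0003), array([-0.19, -0.33, -0.3 ]), np.float64(0.0))
[(array([330.        , 200.87755102]), np.int32(49))] before (329.96,200.94)
```

View pics/c5.png

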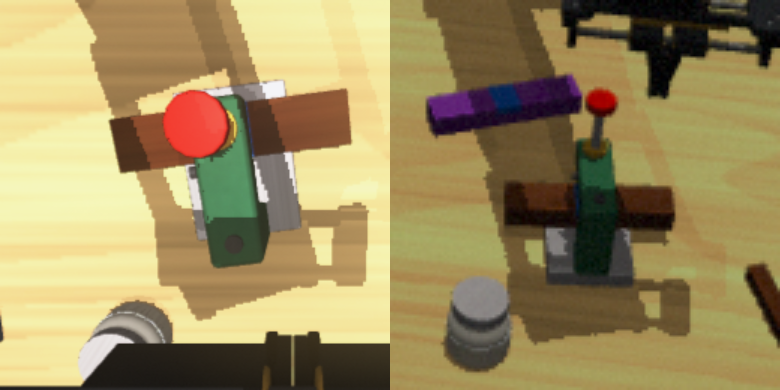

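The foot is fully up (knob back at (330,201), as at the start), the strip hasn't moved and the robot is clear, so I'm handing in.

```bash
python3 -c "
from h import *
print(robot.finish_job(),st())"
```

```text
the job is handed in; nothing more can be done
the job is handed in; nothing more can be done
```

I handed the job in after about 42 s on the robot's clock, without seeing the verdict: the walnut strip lies square across the gauge's bed about 2 mm from the foot's axis, the foot was held on the tape with roughly 4 N for over a second and let up slowly, and no bystander was touched.

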